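Push the offcut home in the jig and hold it down through the guard window

ROBOT

A 6-joint arm with a two-finger parallel gripper is mounted at the origin on a cart in front of the work surface, level with it; the furniture and walls round the work are solid. World frame = base frame: x ahead of the robot, y to its left, z up, the work surface at z = 0. Lengths are in m, angles in rad, forces in N, time in s.
With the tool pointing down it reaches from about 0.3 to 0.775 m from the base axis. Payload 14.6 kg.
Tool frame: the origin (TCP) lies at the very end of the fingers, on their centre line; the grasp point (between the pads) lies 19 mm behind it (ctrl.hold_point_z is the z of the grasp point in the tool frame, in m); z points along the fingers, y is the direction in which the jaws open and shut (so a half turn about z gives the same grasp; the last joint's range is limited). The gripper opens to 94 mm and grips with 3 to 60 N. Pads are 16 mm wide; open, the fingers measure 119 mm over their backs; the gripper's body (75 mm by 177 mm) begins 78 mm behind the grasp point.
Start: joints at [-1.323, 0.3, 1.521, -0, 1.321, -0.067], TCP at [0.17, -0.523, 0.205] pointing down, gripper open.
Joint ranges: [-3.03, 3.03], [-0.79, 2.21], [0.23, 2.52], [-1.04, 4.18], [0, 3.07], [-2.55, 2.55]. Speed limits (rad/s): [2.22, 2.22, 2.57, 3.14, 3.14, 3.14].

INTERFACE

Orientations are given as [roll, pitch, yaw] about the fixed x, y, z axes, in that order (R = Rz(yaw) Ry(pitch) Rx(roll)).
In Python, from station import ctrl, cams, hand_in gives the robot as it stands.
- The arm moves only by the tool servo_tool, never from a script. Its argument "rows" is a list of rows, each a list of 7 numbers: the shift along the world's x, y, z in m, then the turn, a rotation vector about the world's x, y, z in rad, then the gripper command: -1 is shut, 1 is fully open, values between are in proportion. A call has exactly 8 rows; each row is the pose to reach, as a shift and turn from the pose measured when the call began; what a row does not reach only later rows make up. A row lasts 1/12 s, in which the tool goes at most 41.7 mm and 7.16 degrees, less where a joint would pass 70% of its speed; a pose out of reach is approached as far as the arm can. A call with a gripper value outside its range is refused whole. The fingers move at their own pace and stop on an object; "newtons" is the grip in N (left out, the last holds). Time passes only in rows, so rows that repeat a pose let the fingers close, or fill a call up. It gives the time, the measured TCP pose, the force and the opening at its end, in the units of the state.
- ctrl.get_obs(): the state, without advancing time (a new reading comes with each control period).
- cams.camera(name): name is "side" or "top" or "wrist"; returns a dict with "image" (420x560x3 uint8, red, green, blue), "depth" (420x560 float32, m along the optical axis (not along the pixel's ray), 0 where there is no reading), "fx", "fy", "cx", "cy" (pixels), "rvec" (rotation vector, rad) and "tvec" (3), from world to camera coordinates, as OpenCV has them; the wrist camera has in their place "hand_eye" (4x4, takes a point from camera to tool coordinates, whose origin is the TCP and whose axes are the flange's). Camera axes: x right, y down, z forward; pixel columns grow to the right and rows downward; lengths in m; the calibration is good to about 2 mm. A picture is of the moment at which its call begins: read the wrist's pose just before it.
- hand_in(): hands the job in, once; it reports no verdict.
Trained networks look in a picture, given as the dict that the camera call returned (one of the last four; its "shot" number tells which), for a name from the list of things; names that differ only in an ending like _2 or _b are one class to them, and where a whole thing is asked for, a point or a joint stands for the part that bears it (a point fixed in the world has none). Each returns a list of dicts, best first, with "p" (0 to 1); they miss things now and then, are a little off and sometimes report something else, mostly with a low value. They report only what shows in the picture. A call takes as long as a camera call.
- cams.spot_in(picture, name): "box" ([left, top, right, bottom] as shares, 0 to 1, of the picture: columns of its width, rows of its height, round what is visible of it).
- cams.place_of(picture, name): "at" ([column, row] as shares, 0 to 1, of the picture: columns of its width, rows of its height: a listed point, or the origin of a listed thing).
The state is a dict: "time_s": time; "qpos": joint angles; "joint_vel": joint speeds; "tau": joint torques, N m; "ee_pos": TCP position; "eef_rot": TCP orientation; "force": force on the tool from outside, world axes, zero at the start; "moment": the same for the moment, N m; "grip_width": finger opening in m.
Only numpy, scipy, OpenCV 4.12 (cv2) and the standard library are available. Lean on these libraries where they do the work, as an engineer would, in place of code of your own. Each camera call takes 0.05 s, during which the arm holds its last target.

TASK

With the fingertips, push the pine offcut along between its rails in the plywood jig until it sits fully against the dark end stop, leaving the lever alone until it does. Then reach down through the window of the yellow guard frame without touching the frame, press the red paddle until the lever's rubber pad bears firmly on the offcut, and finish while still holding it down. Only push and press: do not lift or carry the offcut, and leave the other things on the bench where they are.

Things in the scene. Friction and masses are not known exactly. Their poses are not given: they have to be found in the camera images.
- clamp_jig: Fixed plywood jig, base 205 x 250 x 12 mm; origin on its underside, x away from the robot at yaw 0, z up (all offsets below in this frame, mm). The base reaches from x -105 to 100 and y -180 to 70, top at z 12. Two aluminium rails along y, 11 mm high, 49 mm apart, from y -75 to 20, guide the offcut, which is pushed in toward +y. A dark steel stop, 16 mm high, has its face at y 12.5. The lever hinges at x 75, y 0, z 47.
- guard_frame: Yellow guard frame fixed on the jig, same origin and axes as the jig. Its level frame lies at z 92 to 96 mm (screw heads to 98) and reaches from x -95 to 35, y -54 to 54, on four 9 mm square posts at its corners; round 6 mm bars at z 46 and 70 mm close its front and both sides (the offcut passes below them). The window is open from x -83 to 13 and y -42 to 42 (centre x -35, y 0). Must not be touched.
- offcut_a: Loose pine offcut, 45 (x) x 115 (y) x 19 mm (z), about 50 g, lying on the jig base between the rails; origin at the centre of its underside, y along its length, parallel to the jig's y. It starts 20 to 45 mm short of the stop; fully home, its origin is at jig x 0, y -45, z 12 mm, and its outer end (the end at jig -y, on the robot's right, to be pushed) still stands 27 mm out of the rails, at jig y -102.5.
- hold_lever (a joint): Hinge of the hold-down lever, rad: 0 fully up (rest), growing as the paddle is pressed down; the rubber pad meets the 19 mm offcut at about 0.25. A spring drives it back up when released: 3 to 4 N on the paddle keeps it just down, anything more clamps the offcut.
- paddle_top (a point): Red plastic paddle on the free end of the lever, 36 (x) x 40 (y) x 8 mm; the point is the centre of its top face. It lies beneath the middle of the window, this point about 12 mm below the frame's top face at rest and about 39 mm below it when the offcut is clamped (jig x -35, y 0, z 57 mm); it tilts with the lever, level when clamped.
- pad_face (a point): Black rubber pad under the lever, 18 mm round, 12 mm high; the point is the centre of its lower face, the face that comes down on the offcut's top at about jig x 0, y 0, z 31 mm.
- pliers_grey: Bystander: grey combination pliers, 57 x 185 x 12 mm, lying to the right of the jig; origin at the centre of its underside.
- tape_measure: Bystander: green tape measure, 32 x 79 x 67 mm, at the far right; origin at the centre of its underside.
- green_tray: Bystander: small green tray with screws, 71 x 91 x 22 mm, at the near right; origin at the centre of its underside.
- yellow_ring: Bystander: yellow round cap, 72 mm across, 20 mm high, left of the jig; origin at the centre of its underside.
- offcut_b: Bystander: short pine offcut, 38 x 75 x 22 mm, on the left, not the one to push; origin at the centre of its underside.
- bolt_1: Bystander: steel bolt, 15 x 51 x 13 mm, near left; origin at the centre of its underside.

How it is judged:
On the way, in this order (a step that is already met when the one before it is completed fails the run):
1. the offcut is pushed home against the stop (within 3 mm), lying flat (y of offcut_a in the frame of clamp_jig above -0.048 m and z of offcut_a in the frame of clamp_jig below 0.015 m), for 0.2 s.
2. the paddle is pressed by the fingers until the pad bears on the offcut (y of offcut_a in the frame of clamp_jig above -0.048 m and value of joint hold_lever above 0.232 rad and contact force between hold_lever and offcut_a above 1 N and contact force between the fingers and hold_lever above 1 N), for 0.2 s.
At the end, for the whole second after the job is handed in: The offcut lies flat within 3 mm of the stop, the lever is down (joint over 0.232 rad), the rubber pad bears on the offcut with more than 1 N and the fingers press the red paddle with more than 1 N, all kept through the last second (all of step 2 and z of offcut_a in the frame of clamp_jig below 0.015 m); the arm keeps its last pose, push and grip.
It fails at once if the robot touches the guard frame (contact force between any of the fingers, the arm and guard_frame above 0.5 N).
It fails at once if the offcut is lifted or tipped (more than 8 mm off the base, or 0.2 rad) (z of offcut_a in the frame of clamp_jig above 0.02 m or angle between offcut_a's own z axis and vertical above 0.2 rad).
It fails at once if the lever is pressed (over 0.1 rad) while the offcut is still more than 4 mm from the stop (value of joint hold_lever above 0.1 rad and y of offcut_a in the frame of clamp_jig below -0.049 m).
It fails at once if another thing on the bench is moved more than 15 mm (distance of any of pliers_grey, tape_measure, green_tray, yellow_ring, offcut_b, bolt_1 from where it was at the start of the episode above 0.015 m).
It also fails if it takes over 43 s, if anything falls off the work surface, if the arm or the gripper's body presses on something with over 40 N, if the wrist force passes 120 N, or if a joint passes its speed limit or range.

## Working session

There is one attempt and no reset: what is moved stays moved. The work goes in short steps, Python scripts to look and compute and a tool call to move; the robot and the scene stay as the last step left them, time stands still between calls to the robot, and variables do not carry over. Pictures are saved under pics/ and viewed, and the job is handed in when it is done.

Besides the shell and the picture viewer there is one more tool, called after ">>>" as name([rows], argument=value, ...), one row to a line, values as JSON. servo_tool: Moves the arm, as the interface text tells. Its arguments: {"type":"object","properties":{"rows":{"type":"array"},"newtons":{"type":"number"}},"required":["rows"]}

```bash
mkdir -p pics; ls; cat > h.py <<'E'
import numpy as np, cv2
from station import ctrl, cams, hand_in
def save(p,n): cv2.imwrite(f'pics/{n}.png', cv2.cvtColor(p['image'],cv2.COLOR_RGB2BGR))
def RT(p):
    R=cv2.Rodrigues(np.array(p['rvec'],float))[0]; return R,np.array(p['tvec'],float).ravel()
def onz(p,u,v,z):
    R,t=RT(p); d=R.T@np.array([(u-p['cx'])/p['fx'],(v-p['cy'])/p['fy'],1]); c=-R.T@t
    return c+d*(z-c[2])/d[2]
def dep(p,u,v):
    R,t=RT(p); Z=p['depth'][int(v),int(u)]
    return R.T@(np.array([(u-p['cx'])/p['fx']*Z,(v-p['cy'])/p['fy']*Z,Z])-t)
def proj(p,X):
    R,t=RT(p); c=R@np.array(X,float)+t; return p['fx']*c[0]/c[2]+p['cx'],p['fy']*c[1]/c[2]+p['cy']
E
python3 - <<'E'
from h import *
np.set_printoptions(precision=4,suppress=True)
print(ctrl.get_obs())
for n in ['top','side']:
    p=cams.camera(n); save(p,n+'0'); R,t=RT(p); print(n,-R.T@t)
    for k in ['clamp_jig','guard_frame','offcut_a','paddle_top','pad_face','pliers_grey']:
        for f in (cams.place_of,):
            r=f(p,k)
            for q in r[:2]:
                u,v=q['at'][0]*560,q['at'][1]*420
                print(k,round(q['p'],2),round(u,1),round(v,1),dep(p,min(u,559),min(v,419)),onz(p,u,v,0),onz(p,u,v,0.012))
E
```

```text
pics
{'time_s': 0.0, 'qpos': array([-1.3226,  0.3005,  1.5216, -0.    ,  1.3207, -0.0666]), 'joint_vel': array([-0.001 ,  0.001 ,  0.0017, -0.0011, -0.0007,  0.0013]), 'tau': array([ -0.0006, -53.1808, -35.2735,   0.0708,   0.0245,  -0.0001]), 'ee_pos': array([ 0.1702, -0.5227,  0.2049]), 'eef_rot': array([-3.1404, -0.0001,  0.3148]), 'force': array([-0.0141,  0.5241, -1.2016]), 'moment': array([ 0.0336, -0.0204,  0.0138]), 'grip_width': 0.09362805540554299}
top [0.0619 0.0432 1.5691]
clamp_jig 0.85 284.7 222.3 [0.5229 0.11   0.0883] [0.5504 0.114  0.    ] [0.5467 0.1135 0.012 ]
guard_frame 0.72 286.5 220.7 [0.5319 0.1059 0.0788] [0.5567 0.1092 0.    ] [0.5529 0.1087 0.012 ]
guard_frame 0.33 188.8 255.1 [0.3883 0.3917 0.0201] [0.3925 0.3962 0.    ] [0.39   0.3935 0.012 ]
offcut_a 0.6 310.7 217.6 [0.5698 0.0337 0.0313] [0.5802 0.0335 0.    ] [0.5762 0.0336 0.012 ]
offcut_a 0.54 172.2 196.2 [0.573  0.4903 0.0154] [0.578  0.4948 0.    ] [0.5741 0.4913 0.012 ]
paddle_top 0.65 286.7 223.4 [0.5197 0.1033 0.0908] [0.5479 0.107  0.    ] [0.5441 0.1065 0.012 ]
pad_face 0.76 285.9 214.9 [0.553
[... 380 characters left out ...]
1262 0.012 ]
guard_frame 0.6 280.1 230.5 [0.5491 0.1383 0.0187] [0.5704 0.1071 0.    ] [0.5567 0.1272 0.012 ]
guard_frame 0.23 281.8 229.8 [0.5479 0.1321 0.0187] [0.5693 0.1007 0.    ] [0.5556 0.1209 0.012 ]
offcut_a 0.77 295.9 217.1 [0.5464 0.0664 0.0322] [0.5839 0.0078 0.    ] [0.5699 0.0297 0.012 ]
offcut_a 0.77 174.8 289.7 [0.564  0.5127 0.0205] [0.5879 0.4906 0.    ] [0.5739 0.5035 0.012 ]
paddle_top 0.47 292.9 207.9 [0.5258 0.1148 0.0825] [ 0.6275 -0.0418  0.    ] [ 0.6127 -0.019   0.012 ]
paddle_top 0.37 339.9 197.4 [ 0.5437 -0.1804  0.0093] [ 0.5541 -0.2003  0.    ] [ 0.5407 -0.1747  0.012 ]
pad_face 0.7 283.5 217.1 [0.5289 0.1535 0.0693] [0.6127 0.0295 0.    ] [0.5982 0.051  0.012 ]
```

```bash
python3 - <<'E'
import cv2
for n in ['top0','side0']:
    a=cv2.imread(f'pics/{n}.png')
    cv2.imwrite(f'pics/{n}c.png',cv2.resize(a[150:300,180:380] if n=='top0' else a[140:290,190:390],None,fx=4,fy=4,interpolation=cv2.INTER_CUBIC))
E
```

```text
(no output)
```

View pics/top0.png

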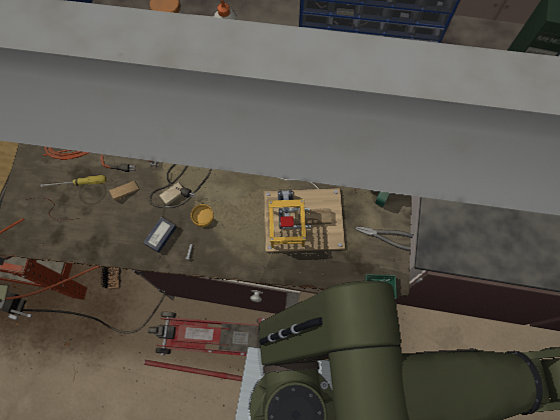

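View pics/top0c.png

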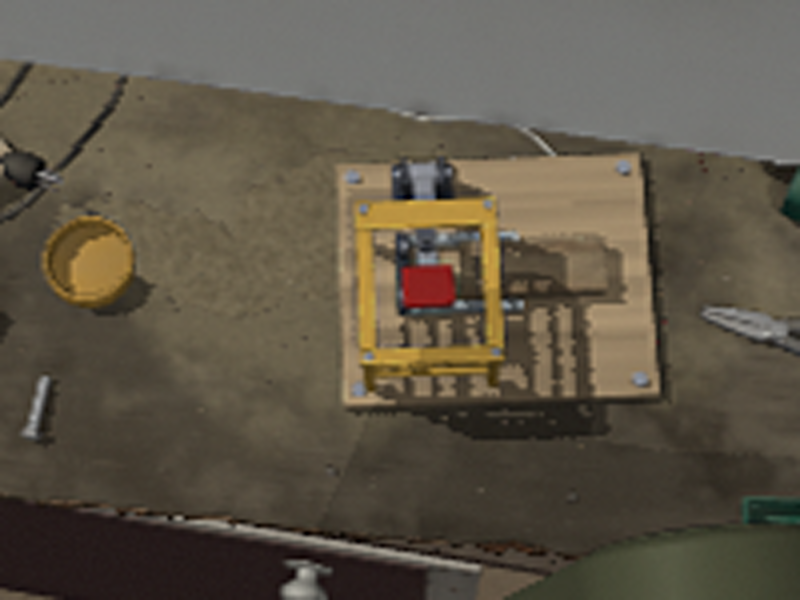

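View pics/side0.png

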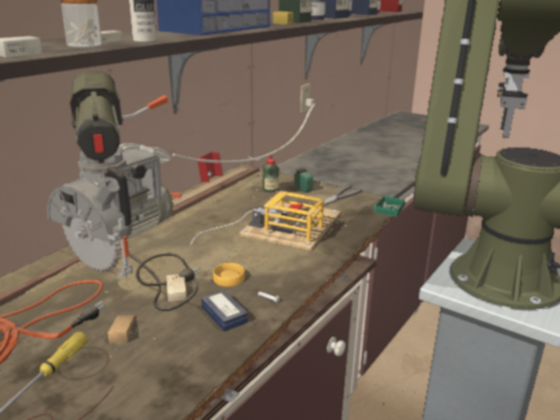

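View pics/side0c.png

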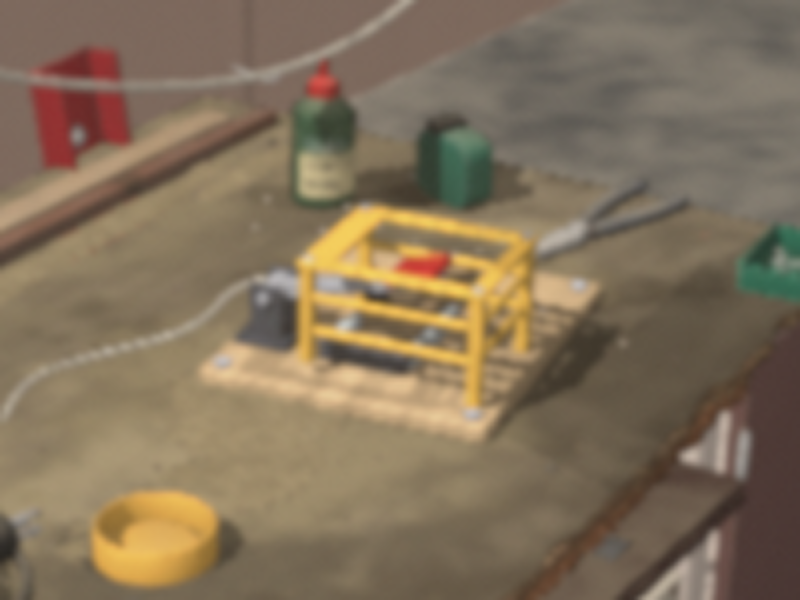

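```bash
cat > fit.py <<'E'
from h import *
from scipy.optimize import least_squares
np.set_printoptions(precision=4,suppress=True)
p=cams.camera('top'); save(p,'top1')
c=lambda x,y:((x)/4+180-.4,(y)/4+150-.4)
obs=[((.1,.07,.012),c(337,166)),((.1,-.18,.012),c(642,153)),((-.105,-.18,.012),c(662,398)),((-.105,.07,.012),c(345,405)),
((.013,.042,.096),c(374,228)),((.013,-.042,.096),c(485,226)),((-.083,-.042,.096),c(489,348)),((-.083,.042,.096),c(374,352))]
def W(q,X): 
    x,y,z=X;return np.array([q[0]+np.cos(q[2])*x-np.sin(q[2])*y,q[1]+np.sin(q[2])*x+np.cos(q[2])*y,z])
f=lambda q:np.concatenate([np.array(proj(p,W(q,X)))-uv for X,uv in obs])
s=least_squares(f,[.55,.11,0],loss='soft_l1'); print(s.x,s.fun.reshape(-1,2))
q=s.x
print('paddle',W(q,(-.035,0,.09)))
# overlay
img=cv2.resize(cv2.cvtColor(p['image'],cv2.COLOR_RGB2BGR)[150:300,180:380],None,fx=4,fy=4,interpolation=cv2.INTER_CUBIC)
def poly(pts,col):
    a=np.array([[ (np.array(proj(p,W(q,X)))-(179.6,149.6))*4 ] for X in pts]).round().astype(int); cv2.polylines(img,[a],True,col,1)
rect=lambda x0,x1,y0,y1,z:[(x0,y0,z),(x1,y0,z),(x1,y1,z),(x0,y1,z)]
poly(rect(-.105,.1,-.18,.07,.012),(255,0,0));poly(rect(-.095,.035,-.054,.054,.096),(255,0,255));poly(rect(-.083,.013,-.042,.042,.096),(255,0,255))
for d in (.02,.045): poly(rect(-.0225,.0225,-.1025-d,.0125-d,.031),(0,255,0))
cv2.imwrite('pics/ov1.png',img)
# heights around: shelf
for x in (.45,.55,.65,.7,.75,.8):
    for y in (-.1,.1):
        pass
R,t=RT(p)
for u,v in [(280,170),(280,150),(280,100),(280,75),(280,60),(450,190),(450,230)]: print(u,v,dep(p,u,v))
E
python3 fit.py
```

```text
[0.5586 0.1094 0.2008] [[ 0.2385 -0.3814]
 [ 0.1093  0.3841]
 [-0.2    -0.2562]
 [-0.2243  0.6099]
 [-0.102   0.4569]
 [-0.5052  0.0616]
 [-0.0144 -0.34  ]
 [ 0.8331 -0.4216]]
paddle [0.5243 0.1024 0.09  ]
280 170 [0.2479 0.0756 1.1317]
280 150 [0.2613 0.0778 1.1463]
280 100 [0.292  0.0829 1.1813]
280 75 [0.3019 0.0845 1.2043]
280 60 [0.3185 0.0874 1.2012]
450 190 [ 0.2517 -0.0804  1.1368]
450 230 [ 0.6406 -0.4366 -0.0793]
```

View pics/ov1.png

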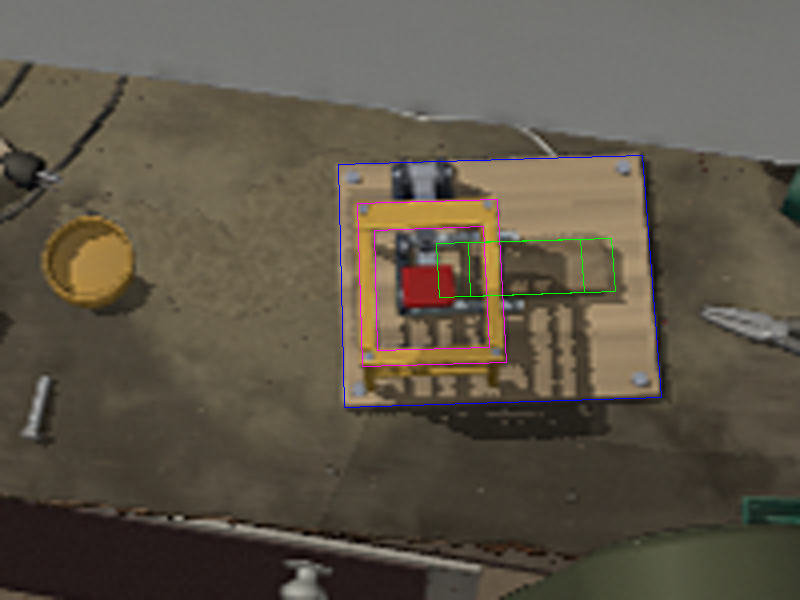

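>>> servo_tool([
  [0.01,0.01,0.01,0,0,0.05,-1],
  [0.035,0.035,0.02,0,0,0.15,-1],
  [0.06,0.065,0.03,0,0,0.27,-1],
  [0.085,0.095,0.04,0,0,0.39,-1],
  [0.11,0.125,0.05,0,0,0.51,-1],
  [0.14,0.155,0.05,0,0,0.63,-1],
  [0.17,0.18,0.05,0,0,0.74,-1],
  [0.195,0.21,0.05,0,0,0.84,-1],
], newtons=20)

```text
time_s: 1.42
ee_pos: [0.3667, -0.3116, 0.2558]
eef_rot: [3.141, 0.0, 1.16]
force: [1.1, 0.1, -0.7]
grip_width: 0.044
```

>>> servo_tool([
  [0.025,0.025,0,0,0,0.08,-1],
  [0.055,0.055,0,0,0,0.17,-1],
  [0.085,0.085,0,0,0,0.26,-1],
  [0.115,0.115,0,0,0,0.35,-1],
  [0.145,0.15,0,0,0,0.44,-1],
  [0.175,0.18,0,0,0,0.52,-1],
  [0.205,0.21,0,0,0,0.58,-1],
  [0.225,0.235,0,0,0,0.61,-1],
])

```text
time_s: 2.08
ee_pos: [0.593, -0.0748, 0.2557]
eef_rot: [3.141, 0.0, 1.774]
force: [0.2, -1.4, 0.5]
grip_width: 0.0
```

```bash
cat > wr.py <<'E'
from h import *
from scipy.spatial.transform import Rotation as Ro
np.set_printoptions(precision=4,suppress=True)
def wrist(name):
    o=ctrl.get_obs(); p=cams.camera('wrist'); save(p,name)
    T=np.eye(4);T[:3,:3]=Ro.from_euler('xyz',o['eef_rot']).as_matrix();T[:3,3]=o['ee_pos']
    M=np.linalg.inv(T@np.array(p['hand_eye'])); p['rvec']=cv2.Rodrigues(M[:3,:3])[0]; p['tvec']=M[:3,3]
    return o,p
E
python3 - <<'E'
from wr import *
o,p=wrist('w0'); print(o['time_s'],o['ee_pos'],o['eef_rot'],o['force'],o['grip_width'])
R,t=RT(p); print(-R.T@t, R)
np.savez('w0.npz',rvec=p['rvec'],tvec=p['tvec'],k=[p['fx'],p['fy'],p['cx'],p['cy']],depth=p['depth'])
E
```

```text
2.0833 [ 0.593  -0.0748  0.2557] [3.1406 0.0004 1.7742] [ 0.2351 -1.3958  0.4804] 1.326557642615094e-05
[ 0.5792 -0.0105  0.4356] [[ 0.9793  0.2024  0.0015]
 [ 0.1965 -0.9522  0.2339]
 [ 0.0487 -0.2287 -0.9723]]
```

View pics/w0.png

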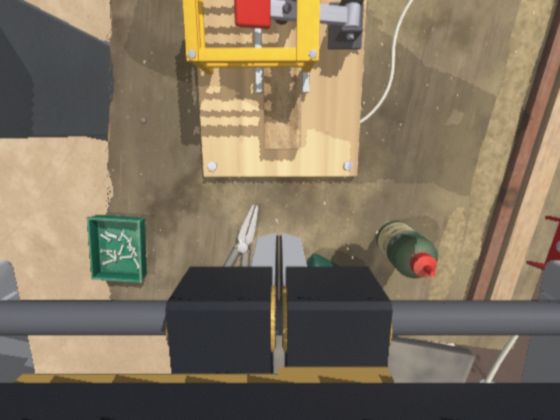

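```bash
python3 - <<'E'
from h import *
from scipy.optimize import least_squares
np.set_printoptions(precision=4,suppress=True)
z=np.load('w0.npz'); k=z['k']; p=dict(rvec=z['rvec'],tvec=z['tvec'],fx=k[0],fy=k[1],cx=k[2],cy=k[3],depth=z['depth'])
def W(q,X): 
    x,y,z=X;return np.array([q[0]+np.cos(q[2])*x-np.sin(q[2])*y,q[1]+np.sin(q[2])*x+np.cos(q[2])*y,z])
q=np.array([0.5586,.1094,.2008])
a=cv2.imread('pics/w0.png'); s=5; y0,x0=0,180
img=cv2.resize(a[0:190,x0:x0+200],None,fx=4,fy=4,interpolation=cv2.INTER_CUBIC); s=4
def poly(pts,col):
    b=np.array([[ (np.array(proj(p,W(q,X)))-(x0-.4,y0-.4))*s ] for X in pts]).round().astype(int); cv2.polylines(img,[b],True,col,1)
rect=lambda x0,x1,y0,y1,z:[(x0,y0,z),(x1,y0,z),(x1,y1,z),(x0,y1,z)]
img0=img.copy()
poly(rect(-.105,.1,-.18,.07,.012),(255,0,0));poly(rect(-.095,.035,-.054,.054,.096),(255,0,255));poly(rect(-.083,.013,-.042,.042,.096),(255,0,255))
for d in (.02,.045): poly(rect(-.0225,.0225,-.1025-d,.0125-d,.031),(0,255,0))
cv2.imwrite('pics/w0ov.png',img); cv2.imwrite('pics/w0c.png',img0)
for v in range(60,170,6): 
    X=dep(p,282,v); c,sn=np.cos(q[2]),np.sin(q[2]); d=X[:2]-q[:2]; print(v,c*d[0]+sn*d[1],-sn*d[0]+c*d[1],X[2])
E
```

```text
60 -7.722532689124345e-05 -0.053957095926319615 0.09744148355330225
66 0.0004913314667375351 -0.05043481018187278 0.04867783448195957
72 0.0007273656420045405 -0.05369296986201407 0.030609093649379686
78 0.0007395183259395581 -0.06066454552231805 0.0328141784331392
84 0.0007846336748766787 -0.06722377115258943 0.032096222967012866
90 0.0008282901529944875 -0.07388174557862073 0.03154473234405167
96 0.0008705210555004401 -0.08063040794146271 0.031153231307957982
102 0.000899398812071385 -0.08754917805279352 0.03194726374014449
108 0.0009485227705833994 -0.09438254165773415 0.031023274658202645
114 0.0009613635142401572 -0.10146239201895593 0.03322120664109149
120 0.0010182306949481287 -0.10840309485214822 0.031704672292176043
126 0.001057886504989114 -0.11547904808547885 0.03167750335907433
132 0.0010927447145663433 -0.12261530851815644 0.032075906843823415
138 0.0011254222673806914 -0.12979446439099712 0.03267488150238483
144 0.0011861846027051877 -0.13710073024904848 0.031003851562896614
150 0.0014409200506849754 -0.14541042270705928 0.013712426670580584
156 0.0015055979032199442 -0.15325604052914854 0.011965299568137756
162 0.00154212329013418 -0.16101961599663284 0.012514557250296241
168 0.0015944774791869995 -0.16896824572681718 0.011836687004887247
```

View pics/w0ov.png

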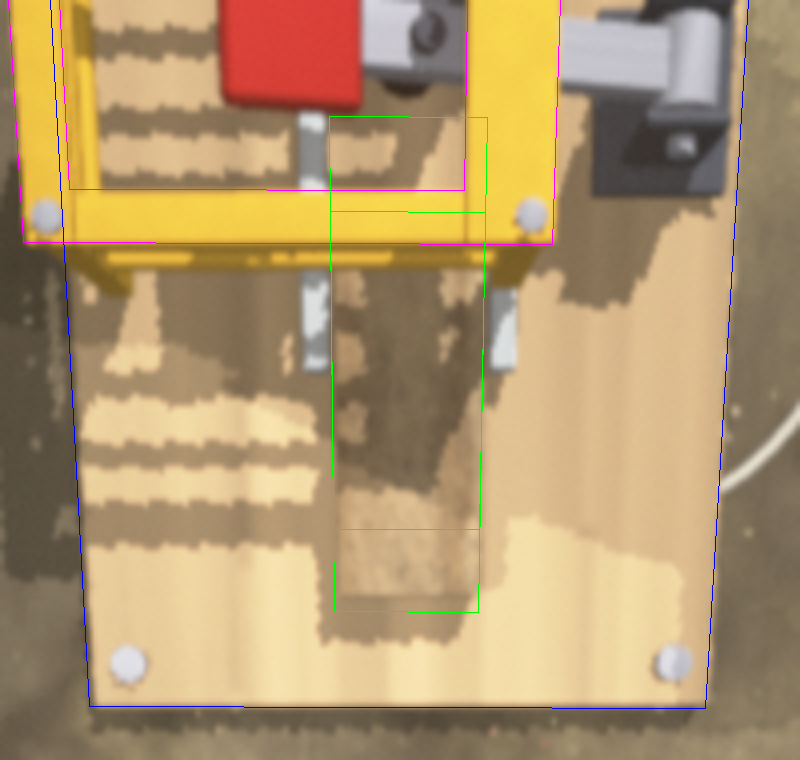

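View pics/w0c.png

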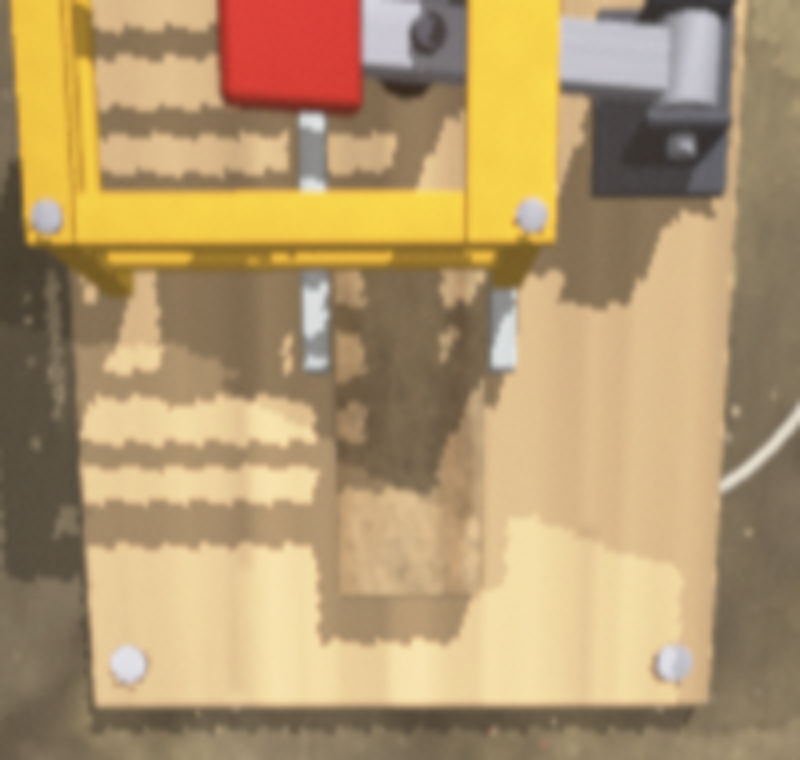

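>>> servo_tool([
  [0,0.008,-0.025,0,0,0,-1],
  [0,0.016,-0.06,0,0,0,-1],
  [-0.001,0.025,-0.1,0,0,0,-1],
  [-0.001,0.025,-0.14,0,0,0,-1],
  [-0.001,0.025,-0.175,0,0,0,-1],
  [-0.001,0.025,-0.205,0,0,0,-1],
  [-0.001,0.025,-0.225,0,0,0,-1],
  [-0.001,0.025,-0.236,0,0,0,-1],
])

```text
time_s: 2.8
ee_pos: [0.5933, -0.0447, 0.0161]
eef_rot: [-3.139, -0.002, 1.778]
force: [-0.1, -0.8, 0.8]
grip_width: 0.0002
```

```bash
python3 - <<'E'
from wr import *
o,p=wrist('w1'); print(o['time_s'],o['ee_pos'],o['force'])
save(cams.camera('top'),'top2')
a=cv2.imread('pics/top2.png');cv2.imwrite('pics/top2c.png',cv2.resize(a[150:300,230:430],None,fx=4,fy=4))
E
```

```text
2.8 [ 0.5933 -0.0447  0.0161] [-0.1071 -0.7907  0.7593]
```

View pics/w1.png

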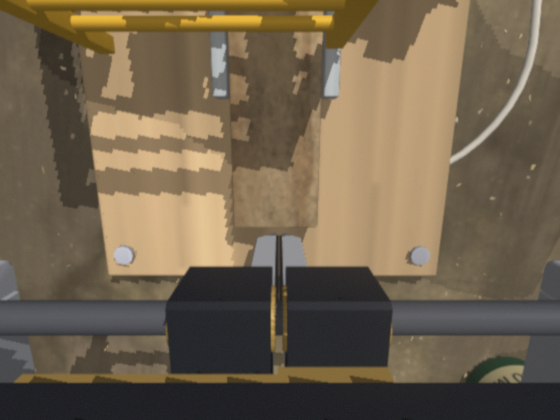

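View pics/top2c.png

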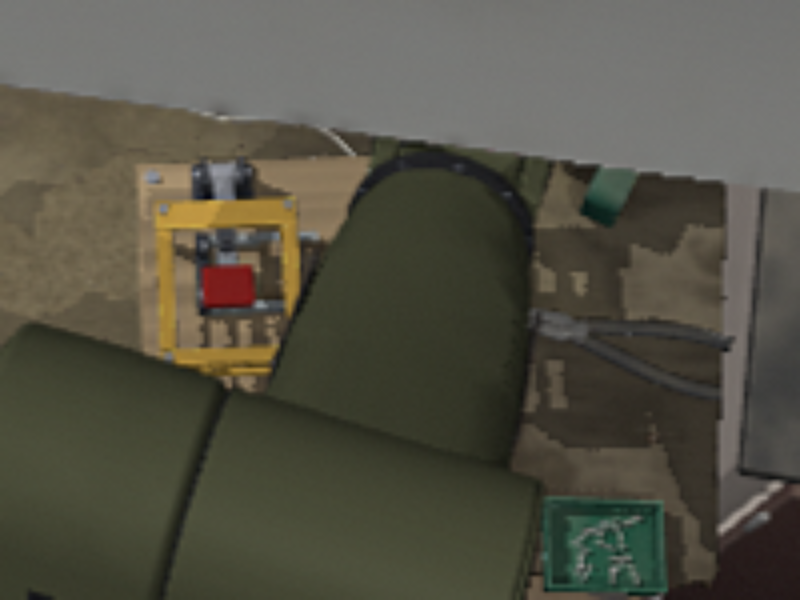

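>>> servo_tool([
  [-0.001,0.003,0.002,0,0,-0.003,-1],
  [-0.002,0.009,0.002,0,0,-0.006,-1],
  [-0.004,0.015,0.002,0,0,-0.006,-1],
  [-0.005,0.021,0.002,0,0,-0.006,-1],
  [-0.007,0.027,0.002,0,0,-0.006,-1],
  [-0.008,0.032,0.002,0,0,-0.006,-1],
  [-0.009,0.036,0.002,0,0,-0.006,-1],
  [-0.01,0.039,0.002,0,0,-0.006,-1],
])

```text
time_s: 3.57
ee_pos: [0.5838, -0.0052, 0.0197]
eef_rot: [-3.14, -0.002, 1.773]
force: [-0.0, -0.6, 0.6]
grip_width: 0.0006
```

>>> servo_tool([
  [0,0.001,0,0,0,0,-1],
  [0,0.002,0,0,0,0,-1],
  [-0.001,0.003,0,0,0,0,-1],
  [-0.001,0.004,0,0,0,0,-1],
  [-0.001,0.005,0,0,0,0,-1],
  [-0.001,0.006,0,0,0,0,-1],
  [-0.001,0.0065,0,0,0,0,-1],
  [-0.001,0.007,0,0,0,0,-1],
])

```text
time_s: 4.23
ee_pos: [0.5829, 0.0016, 0.0197]
eef_rot: [-3.14, -0.002, 1.773]
force: [0.1, -4.4, 0.4]
grip_width: 0.0004
```

```bash
python3 - <<'E'
from wr import *
o,p=wrist('w2'); print(o['time_s'],o['ee_pos'],o['force'])
a=cv2.imread('pics/w2.png');cv2.imwrite('pics/w2c.png',cv2.resize(a[0:270,130:430],None,fx=2,fy=2))
E
```

```text
4.2333 [0.5829 0.0016 0.0197] [ 0.1134 -4.4432  0.4064]
```

View pics/w2c.png

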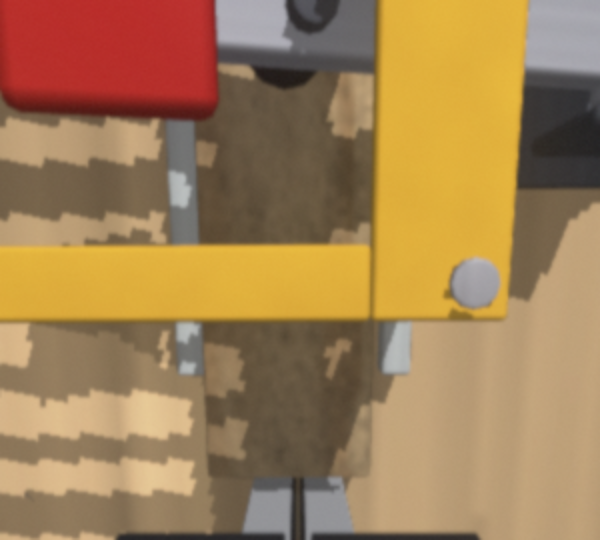

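>>> servo_tool([
  [0,0.001,0,0,0,0,-1],
  [0,0.002,0,0,0,0,-1],
  [-0.001,0.003,0,0,0,0,-1],
  [-0.001,0.004,0,0,0,0,-1],
  [-0.001,0.004,0,0,0,0,-1],
  [-0.001,0.004,0,0,0,0,-1],
  [-0.001,0.004,0,0,0,0,-1],
  [-0.001,0.004,0,0,0,0,-1],
])

```text
time_s: 4.95
ee_pos: [0.583, 0.002, 0.0204]
eef_rot: [3.141, 0.004, 1.772]
force: [4.3, -26.3, 0.4]
grip_width: 0.0003
```

```bash
python3 - <<'E'
from wr import *
o,p=wrist('w3'); print(o['time_s'],o['ee_pos'],o['force'])
q=(.5586,.1094,.2008)
np.savez('w3.npz',rvec=p['rvec'],tvec=p['tvec'],k=[p['fx'],p['fy'],p['cx'],p['cy']])
for v in (230,234,238,242):
  X=onz(p,275,v,.031); c,s=np.cos(q[2]),np.sin(q[2]); d=X[:2]-q[:2]; print(v,c*d[0]+s*d[1],-s*d[0]+c*d[1])
a=cv2.imread('pics/w3.png');cv2.imwrite('pics/w3c.png',cv2.resize(a[200:270,220:340],None,fx=6,fy=6))
E
```

```text
4.95 [0.583  0.002  0.0204] [  4.2633 -26.3319   0.4259]
230 0.00020988732870272017 -0.09754098075818164
234 0.00020588380838615708 -0.09986315615526564
238 0.0002018552821940224 -0.10219983579474634
242 0.0001978015151133071 -0.10455115599197139
```

View pics/w3c.png

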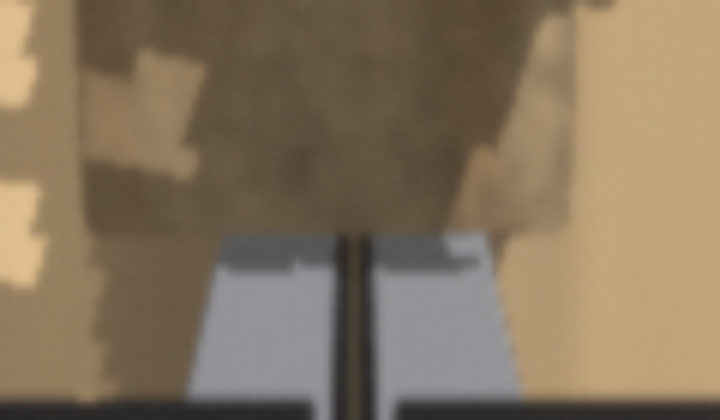

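>>> servo_tool([
  [0.001,-0.006,0,0,0,0,-1],
  [0.003,-0.014,0,0,0,0,-1],
  [0.003,-0.016,0.02,0,0,0,-1],
  [0.003,-0.016,0.05,0,0,0,-1],
  [0.003,-0.016,0.085,0,0,0,-1],
  [0.003,-0.016,0.12,0,0,0,-1],
  [0.003,-0.016,0.15,0,0,0,-1],
  [0.003,-0.016,0.165,0,0,0,-1],
])

```text
time_s: 5.67
ee_pos: [0.5869, -0.014, 0.1896]
eef_rot: [3.136, 0.005, 1.772]
force: [-0.6, -0.1, 0.4]
grip_width: -0.0001
```

```bash
python3 - <<'E'
from wr import *
o,p=wrist('w4'); print(o['time_s'],o['ee_pos'],o['force'])
q=(.5586,.1094,.2008);c,s=np.cos(q[2]),np.sin(q[2])
for r in cams.place_of(p,'paddle_top')[:2]:
  X=onz(p,r['at'][0]*560,r['at'][1]*420,.084); d=X[:2]-q[:2]; print(r,X,c*d[0]+s*d[1],-s*d[0]+c*d[1])
def W(X): 
    x,y,z=X;return np.array([q[0]+c*x-s*y,q[1]+s*x+c*y,z])
img=cv2.imread('pics/w4.png')
def poly(pts,col):
    b=np.array([[proj(p,W(X))] for X in pts]).round().astype(int); cv2.polylines(img,[b],True,col,1)
rect=lambda x0,x1,y0,y1,z:[(x0,y0,z),(x1,y0,z),(x1,y1,z),(x0,y1,z)]
poly(rect(-.095,.035,-.054,.054,.096),(255,0,255));poly(rect(-.083,.013,-.042,.042,.096),(255,0,255))
poly(rect(-.0225,.0225,-.1025,.0125,.031),(0,255,0))
cv2.imwrite('pics/w4o.png',img); print(W((-.035,0,0)))
E
```

```text
5.6667 [ 0.5869 -0.014   0.1896] [-0.5585 -0.0776  0.4103]
{'at': [0.4257, 0.1295], 'p': 0.85} [0.5296 0.1034 0.084 ] -0.029624448963267155 -0.0001299791647746745
[0.5243 0.1024 0.    ]
```

View pics/w4o.png

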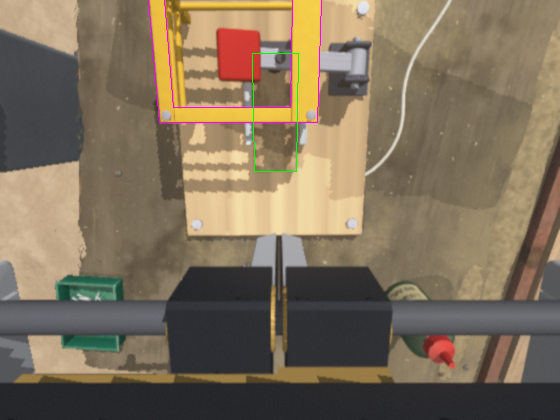

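>>> servo_tool([
  [-0.005,0.01,0,0,0,0,-1],
  [-0.015,0.028,0,0,0,0,-1],
  [-0.027,0.05,0,0,0,0,-1],
  [-0.039,0.073,0,0,0,0,-1],
  [-0.05,0.094,0,0,0,0,-1],
  [-0.058,0.109,0,0,0,0,-1],
  [-0.062,0.1165,0,0,0,0,-1],
  [-0.062,0.1165,0,0,0,0,-1],
])

```text
time_s: 6.43
ee_pos: [0.5239, 0.1039, 0.1872]
eef_rot: [3.138, 0.004, 1.774]
force: [-0.0, 0.5, 0.2]
grip_width: 0.0006
```

```bash
python3 - <<'E'
from wr import *
o,p=wrist('w5'); print(o['time_s'],o['ee_pos'],o['eef_rot'],o['force'])
save(cams.camera('side'),'side5')
a=cv2.imread('pics/side5.png');cv2.imwrite('pics/side5c.png',cv2.resize(a[120:270,190:390],None,fx=4,fy=4))
E
```

```text
6.4333 [0.5239 0.1039 0.1872] [3.1379 0.0043 1.7742] [-0.0122  0.5252  0.1627]
```

View pics/w5.png

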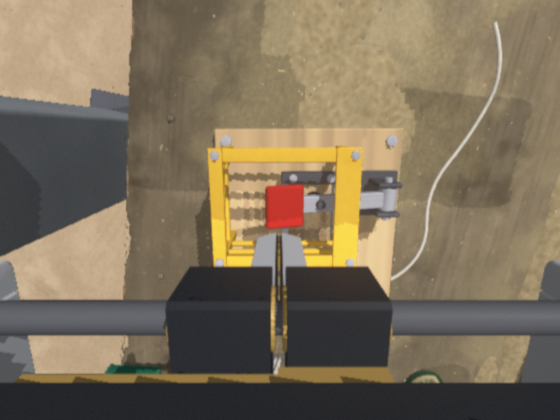

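View pics/side5c.png

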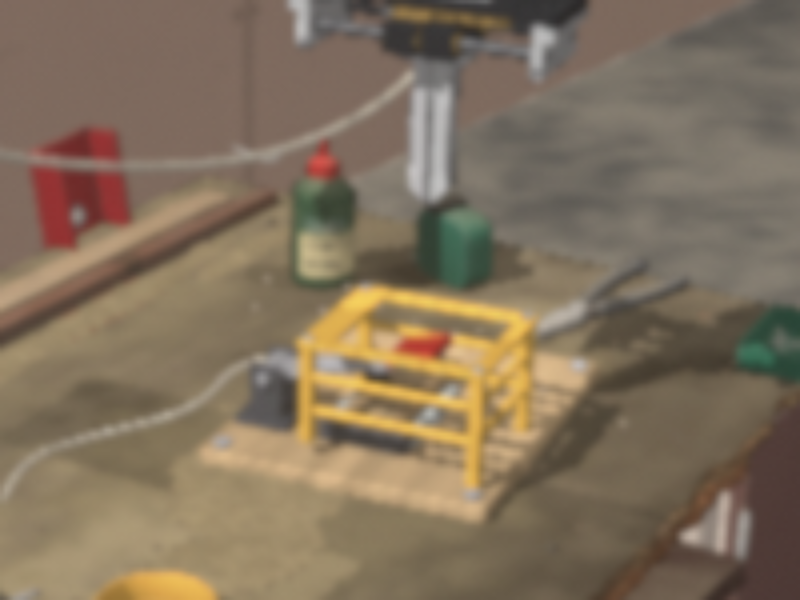

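>>> servo_tool([
  [0,-0.001,-0.01,0,0,0,-1],
  [0.0005,-0.0015,-0.025,0,0,0,-1],
  [0.0005,-0.0015,-0.042,0,0,0,-1],
  [0.0005,-0.0015,-0.058,0,0,0,-1],
  [0.0005,-0.0015,-0.073,0,0,0,-1],
  [0.0005,-0.0015,-0.084,0,0,0,-1],
  [0.0005,-0.0015,-0.091,0,0,0,-1],
  [0.0005,-0.0015,-0.094,0,0,0,-1],
])

```text
time_s: 7.2
ee_pos: [0.5252, 0.1003, 0.0922]
eef_rot: [3.139, 0.005, 1.772]
force: [0.4, -0.5, 0.9]
grip_width: 0.0008
```

```bash
python3 - <<'E'
from wr import *
o,p=wrist('w6'); print(o['time_s'],o['ee_pos'],o['eef_rot'],o['force'])
save(cams.camera('side'),'side6')
a=cv2.imread('pics/side6.png');cv2.imwrite('pics/side6c.png',cv2.resize(a[150:270,220:380],None,fx=5,fy=5))
E
```

```text
7.2 [0.5252 0.1003 0.0922] [3.1388 0.0046 1.7719] [ 0.3738 -0.5223  0.9387]
```

View pics/side6c.png

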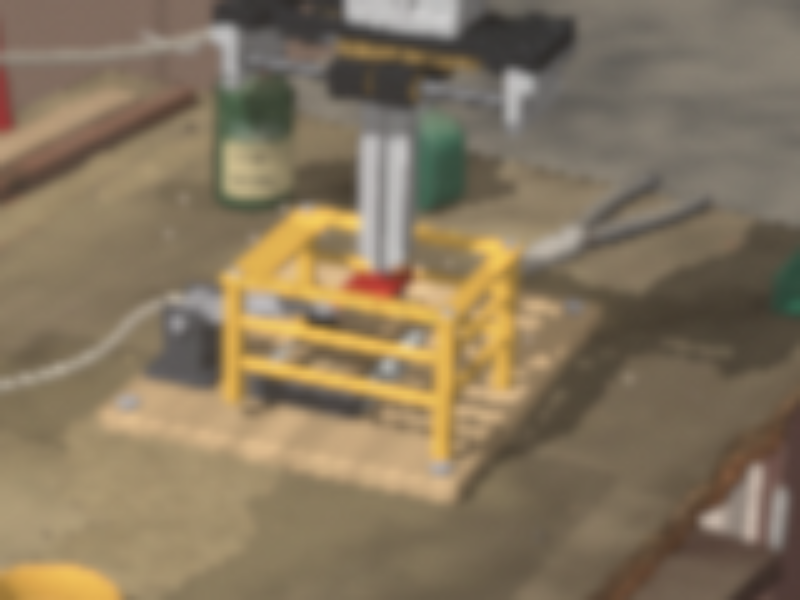

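View pics/w6.png

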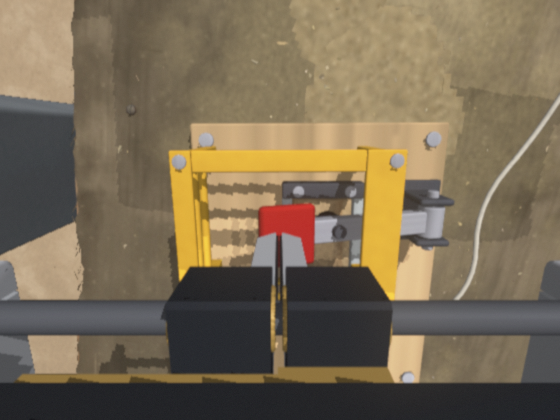

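>>> servo_tool([
  [0,0.0005,-0.004,0,0,0,-1],
  [0,0.001,-0.01,0,0,0,-1],
  [0,0.001,-0.016,0,0,0,-1],
  [0,0.001,-0.022,0,0,0,-1],
  [0,0.001,-0.027,0,0,0,-1],
  [0,0.001,-0.031,0,0,0,-1],
  [0,0.001,-0.033,0,0,0,-1],
  [0,0.001,-0.034,0,0,0,-1],
])

```text
time_s: 7.97
ee_pos: [0.5253, 0.1016, 0.0589]
eef_rot: [3.138, 0.005, 1.772]
force: [-2.5, 0.5, 3.1]
grip_width: 0.0008
```

Lever nearly down with spring force only; press on.

>>> servo_tool([
  [0,0,-0.001,0,0,0,-1],
  [0,0,-0.002,0,0,0,-1],
  [0,0,-0.003,0,0,0,-1],
  [0,0,-0.004,0,0,0,-1],
  [0,0,-0.0045,0,0,0,-1],
  [0,0,-0.005,0,0,0,-1],
  [0,0,-0.005,0,0,0,-1],
  [0,0,-0.005,0,0,0,-1],
])

```text
time_s: 8.63
ee_pos: [0.5256, 0.1016, 0.0568]
eef_rot: [3.137, 0.005, 1.772]
force: [-18.6, -3.2, 38.3]
grip_width: 0.0003
```

>>> servo_tool([
  [0,0,-0.0025,0,0,0,-1],
  [0,0,-0.002,0,0,0,-1],
  [0,0,-0.0015,0,0,0,-1],
  [0,0,-0.0015,0,0,0,-1],
  [0,0,-0.0015,0,0,0,-1],
  [0,0,-0.0015,0,0,0,-1],
  [0,0,-0.0015,0,0,0,-1],
  [0,0,-0.0015,0,0,0,-1],
])

```text
time_s: 9.3
ee_pos: [0.5255, 0.1016, 0.057]
eef_rot: [3.137, 0.005, 1.772]
force: [-13.5, -1.2, 24.7]
grip_width: 0.0007
```

```bash
python3 - <<'E'
from wr import *
o,p=wrist('w7'); print(o['time_s'],o['ee_pos'],o['eef_rot'],o['force'])
s=cams.camera('side');save(s,'side7')
a=cv2.imread('pics/side7.png');cv2.imwrite('pics/side7c.png',cv2.resize(a[150:270,220:380],None,fx=5,fy=5))
print(ctrl.get_obs()['force'])
E
```

```text
9.3 [0.5255 0.1016 0.057 ] [3.137  0.0049 1.7724] [-13.5142  -1.2213  24.7013]
[-13.5037  -1.9933  25.4248]
```

View pics/side7c.png

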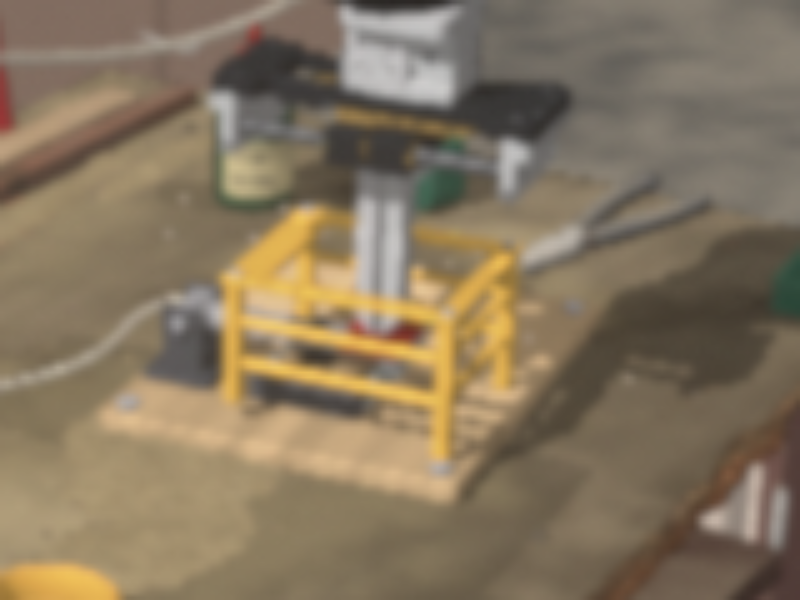

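View pics/w7.png

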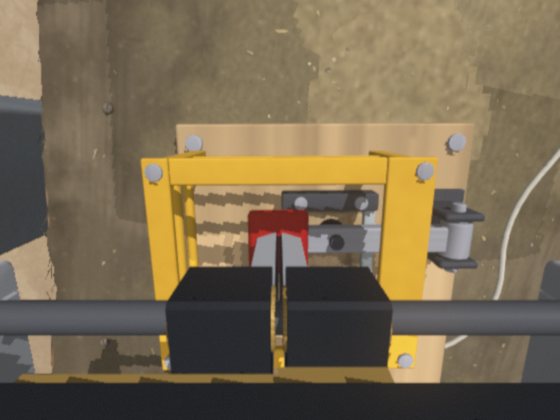

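```bash
python3 - <<'E'
from station import ctrl,hand_in
print(hand_in()); o=ctrl.get_obs(); print(o['time_s'],o['ee_pos'],o['force'])
E
```

```text
the job is handed in; nothing more can be done
None
the job is handed in; nothing more can be done
```

I pushed the offcut home, pressed the red paddle through the guard window, and handed the job in at about 9.4 s with the arm still holding the lever down. No verdict is reported.

- **Offcut:** Pushed with the shut fingertips until it stopped moving against about 26 N. The camera put its outer end at jig y -0.103 m, against -0.1025 m when fully home. It still lined up with the home position after I backed off. With the lever down I could not see that end well, so I did not measure it again.
- **Paddle:** The fingertips sat at z 0.057 m, which is the clamped height given, with a steady downward push of about 25 N. The push peaked briefly at 38 N, so I eased it off. About 13 N of sideways force remained on the fingers.
- **Guard frame:** The last side and wrist pictures show the fingers inside the window with clearance on the sides in view. The force reading was close to zero until the paddle was reached.
- **Not measured directly:** The lever angle and the pad's force on the offcut are inferred from the paddle height and the push. I did not measure the other things on the bench; nothing of mine went near them.

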